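Post a spent electronic shelf label into the returns box

TASK

One large and one small electronic shelf label stand in two holders on the shop counter. Take the large one, slide it edge-first down through the slot in the lid of the clear returns box and push it gently past the sprung catches until it drops inside, never forcing it. Leave the small label in its holder and do not disturb the other things on the counter.

Things in the scene. Friction and masses are not known exactly. Their poses are not given: they have to be found in the camera images.
- label: Large shelf label: white rigid plate 9 mm thick (its x), upright in a holder. Lower part 95 mm wide (its y), 60 mm tall (z), grey screen on the -x face; above it, centred, a tab 36 mm wide, 26 mm tall, 9 mm thick to grip by, leaving a shoulder each side. About 80 g (varies). Origin: centre of the bottom edge; z up.
- label_top (a point): Centre of the top edge of the large label's tab, 86 mm above the label's origin.
- small_label: Small shelf label, stays put: lower part 60 mm wide, 45 mm tall, tab 24 x 22 mm, 9 mm thick. Origin: centre of bottom edge. Both holders: fixed black blocks 60 (label's x) x 110 x 30 mm tall; the label stands with 3 mm play in a channel 22 mm deep, floor 8 mm above the counter. Which holder has which label varies.
- box: Returns box, fixed: clear bin, grey lid, 200 (x) x 240 mm (y), lid top 150 mm up. Origin: centre of its underside, z up. On the lid lies a bare-metal slot plate 90 (x) x 150 (y) x 8 mm, top face 158 mm above the origin, with a slot along y, its place in x unknown. More than 20 N on the lid or slot parts, from label or gripper, is damage.
- slot_search (a point): Where to start feeling for the slot: a point level with the slot plate's top, 20 mm to -x of the lid's centre. The plate is clamped by hand: the true slot centre is 6 to 34 mm from here along the box's +x (exact in y), not given by poses: feel or look. It will not slide. Slot 101 mm long (y), 11.5 mm wide (x), walls 20 mm deep, 1.5 mm bevel on its -x edge. Too narrow for fingers.
- fence (a point): Top middle of the fence were the slot at slot_search (really 6 to 34 mm further +x): two metal ears flush with the slot's +x edge, 16 mm tall above the plate, 5 mm thick, each 25 mm long in y, centred 43.5 mm either side of the middle: 62 mm free between for fingers. A label pressed lightly in box +x on both ears, then eased back about 1 mm, is over the slot.
- catches (a point): Middle between two black sprung catches were the slot at slot_search (same shift): at the slot's ends, ramps 3 to 18 mm below the plate's top, leaning in 3.5 mm on each side edge of the large label. Pushing down takes 3 to 12 N; a half-inserted label stays when let go. With its shoulders 18 mm under the plate's top it falls free: push the tab's top edge to near the plate.
- jar: Small amber jar, 64 mm across, 85 mm tall, bystander; origin at the centre of its underside.
- can: Food can, 74 mm across, 110 mm tall, bystander; origin at the centre of its underside.
- oil: Yellow oil bottle, 70 mm across, 220 mm tall, bystander; origin at the centre of its underside.
- carton: Cardboard carton 60 x 140 x 50 mm, bystander; origin at the centre of its underside.
- mug: White mug, 80 mm across, 90 mm tall, bystander; origin at the centre of its underside.

How it is judged:
By the outcome, as a careful person would: the job done as asked, in the order asked, and still so for the second after the job is handed in, with the robot touching nothing.
It also fails if it takes over 58 s, if anything falls off the work surface, if the arm or the gripper's body presses on something with over 40 N, if the wrist force passes 120 N, or if a joint passes its speed limit or range.

ROBOT

A 7-joint arm with a two-finger parallel gripper is mounted at the origin on the work surface. World frame = base frame: x ahead of the robot, y to its left, z up, the work surface at z = 0. Lengths are in m, angles in degrees, forces in N, time in s.
With the tool pointing down it reaches from about 0.425 to 0.95 m from the base axis. Payload 16.7 kg.
Tool frame: the origin (TCP) lies at the very end of the fingers, on their centre line; the grasp point (between the pads) lies 19 mm behind it; z points along the fingers, y is the direction in which the jaws open and shut (so a half turn about z gives the same grasp; the last joint's range is limited). The gripper opens to 94 mm and grips with 3 to 60 N. Pads are 16 mm wide; open, the fingers measure 119 mm over their backs; the gripper's body (75 mm by 177 mm) begins 78 mm behind the grasp point.
Start: joints at [-73.367, 24.414, 4.234, 92.017, -1.954, 63.644, -3.845], TCP at [0.287, 0.611, 0.205] pointing down, gripper open.
Joint ranges: [-163.25, 163.25], [-28.42, 122.38], [-70.27, 78.77], [12.13, 141.07], [-58.53, 238.53], [9.26, 117.41], [-156.51, 156.51]. Speed limits (degrees/s): [108.29, 108.29, 136.94, 136.94, 172.46, 172.46, 172.46].

INTERFACE

Orientations are given as a 3x3 rotation matrix whose columns are the frame's x, y, z axes.
In Python, from plant import observe, cams, workorder gives the robot as it stands.
- The arm moves only by the shell command python3 -m crank 'ROWS' [OPENING] [FORCE]. ROWS is JSON, a list of rows, each a list of 2 entries, a list of its own where there are three numbers: the shift along the tool's x, y, z in m, then the turn about the tool's z in degrees. A call has 1 to 5 rows; each row is the pose to reach, as a shift and turn from the pose measured when the call began, along the tool's axes at that moment; what a row does not reach only later rows make up. A row lasts 1/8 s, in which the tool goes at most 62.5 mm and 10.7 degrees, less where a joint would pass 70% of its speed; a pose out of reach is approached as far as the arm can. A call with a gripper value outside its range is refused whole. OPENING is the opening, from -1 (shut) to 1 (fully open), so that 0 is half open, set as the call begins (- or left out, the last holds). The fingers move at their own pace and stop on an object; FORCE is the grip in N (left out, the last holds). Time passes only in rows, so rows that repeat a pose let the fingers close. It gives the time, the measured TCP pose, the force and the opening at its end, in the units of the state.
- observe(): the state, without advancing time (a new reading comes with each control period).
- cams.grab_frame(name): name is "scene" or "top" or "wrist"; returns (picture, depth): 400x640x3 uint8, red, green, blue; 400x640 float32, m along the optical axis (not along the pixel's ray), 0 where there is no reading.
- cams.camera_info(name): a dict with "K" (3x3 intrinsics, pixels), "R" (3x3) and "t" (3): a world point X has camera coordinates R X + t. Camera axes: x right, y down, z forward; pixel columns grow to the right and rows downward; lengths in m; the calibration is good to about 2 mm. A picture is of the moment at which its call begins: read the wrist's pose just before it. camera_info takes no time and is no camera call; for the wrist camera it gives the pose at the moment of the call.
- workorder.hand_in(): hands the job in, once; it reports no verdict.
Trained networks look in the newest picture that a camera, given by its name, has taken for a name from the list of things; names that differ only in an ending like _2 or _b are one class to them, and where a whole thing is asked for, a point or a joint stands for the part that bears it (a point fixed in the world has none). Each returns a list of dicts, best first, with "p" (0 to 1); they miss things now and then, are a little off and sometimes report something else, mostly with a low value. They report only what shows in the picture. A call takes as long as a camera call.
- cams.spot_in(thing, camera): "pixel" ([column, row] in pixels, amid what is visible of it).
- cams.cut_out(thing, camera): "mask" (400x640 bool, what is visible of it) and "pixel" ([column, row] in pixels, amid what is visible of it).
The state is a dict: "t": time; "q": joint angles; "dq": joint speeds; "tau": joint torques, N m; "eef_pos": TCP position; "orientation": TCP orientation; "contact_force": force on the tool from outside, world axes, zero at the start; "ft_torque": the same for the moment, N m; "width": finger opening in m.
Only numpy, scipy, OpenCV 4.12 (cv2) and the standard library are available. Lean on these libraries where they do the work, as an engineer would, in place of code of your own. Each camera call takes 0.05 s, during which the arm holds its last target. There are 200 camera calls.

## Working session

There is one attempt and no reset: what is moved stays moved. The work goes in short steps, Python scripts to look and compute and a shell command to move; the robot and the scene stay as the last step left them, time stands still between calls to the robot, and variables do not carry over. Pictures are saved under pics/ and viewed, about 8 in all and at most 12, crops included, and the job is handed in when it is done.

```bash
ls; mkdir -p pics
cat > h.py <<'E'
import numpy as np, cv2
from plant import observe, cams, workorder
def cloud(cam,depth,info=None):
    i=info or cams.camera_info(cam);K,R,t=map(np.array,(i["K"],i["R"],i["t"]))
    v,u=np.mgrid[:400,:640];P=np.stack([(u-K[0,2])/K[0,0]*depth,(v-K[1,2])/K[1,1]*depth,depth],-1)
    return (P-t)@R   # R^T (P-t)
def save(n,im,s=None):
    if s is not None: im=cv2.resize(im,None,fx=s,fy=s,interpolation=cv2.INTER_CUBIC)
    cv2.imwrite("pics/"+n,im[:,:,::-1])
E
python3 - <<'E'
from h import *
np.set_printoptions(precision=4,suppress=True)
o=observe();print(o)
fr=[]
for c in("scene","top"):
    im,d=cams.grab_frame(c);P=cloud(c,d);fr.append(im)
    for n in["label","small_label","box","slot_search","fence","jar","can","oil","carton","mug"]:
        try: r=cams.cut_out(n,c)
        except Exception as e: print(n,e);continue
        for q in r[:2]:
            m=q["mask"]&(d>0);p=P[m]
            print(c,n,round(q["p"],2),q["pixel"],m.sum(), *( [np.percentile(p,x,axis=0) for x in(3,50,97)] if m.sum() else []))
save("a.png",np.vstack([cv2.resize(f,(480,300)) for f in fr]))
E
```

```text
pics
{'t': 0.0, 'q': array([-73.3678,  24.4508,   4.2326,  92.0511,  -1.9536,  63.6443,
        -3.843 ]), 'dq': array([ 0.025 , -0.0962, -0.0073, -0.0587, -0.0608, -0.0241, -0.0577]), 'tau': array([  0.    , -93.58  ,   3.6666, -45.4211,  -0.0488,   0.0197,
         0.0001]), 'eef_pos': array([0.2872, 0.6104, 0.2048]), 'orientation': array([[-0.9048,  0.4258, -0.0004],
       [ 0.4258,  0.9048, -0.0012],
       [-0.0001, -0.0013, -1.    ]]), 'contact_force': array([-0.4232,  0.7026, -0.0878]), 'ft_torque': array([ 0.0282, -0.0023, -0.0106]), 'width': 0.09405267492357282}
scene label 0.73 [330.4, 265.8] 591 [0.6085 0.1341 0.0316] [0.6199 0.1798 0.0597] [0.6282 0.221  0.0947]
scene small_label 0.8 [400.3, 251.4] 276 [0.4002 0.2087 0.0082] [0.4459 0.2531 0.0487] [0.4531 0.28   0.0765]
scene box 0.9 [264.6, 174.0] 3708 [ 0.4523 -0.2518  0.1468] [ 0.5665 -0.1213  0.152 ] [ 0.6639 -0.0156  0.1617]
scene slot_search 0.66 [261.3, 172.1] 3709 [ 0.452  -0.2536  0.1469] [ 0.5666 -0.1218  0.152 ] [ 0.6642 -0.0162  0.1617]
scene fence 0.69 [264.0, 176.5] 3834 [ 0.4522 -0.2578  0.1442] [ 0.5678 -
[... 1498 characters left out ...]
02 [0.3714 0.0258 0.001 ] [0.3975 0.0517 0.0841] [0.434  0.0787 0.0903]
top can 0.86 [318.9, 139.6] 581 [0.6696 0.0236 0.0287] [0.6902 0.0529 0.1082] [0.7307 0.0833 0.1155]
top oil 0.73 [317.6, 142.0] 620 [0.6696 0.0226 0.0261] [0.6911 0.0536 0.1079] [0.7311 0.0852 0.1154]
top oil 0.7 [188.5, 142.7] 849 [0.6243 0.4103 0.0188] [0.6452 0.4314 0.1423] [0.6776 0.4658 0.2218]
top carton 0.86 [426.4, 283.8] 972 [ 0.2641 -0.3558  0.0424] [ 0.3017 -0.2908  0.0497] [ 0.3386 -0.2288  0.0555]
top carton 0.35 [188.7, 144.6] 854 [0.6243 0.4103 0.0183] [0.6454 0.4317 0.1423] [0.6784 0.4681 0.2221]
top mug 0.76 [463.1, 236.7] 820 [ 0.3994 -0.4323  0.0009] [ 0.4531 -0.4011  0.0369] [ 0.488  -0.3564  0.0922]
```

View pics/a.png

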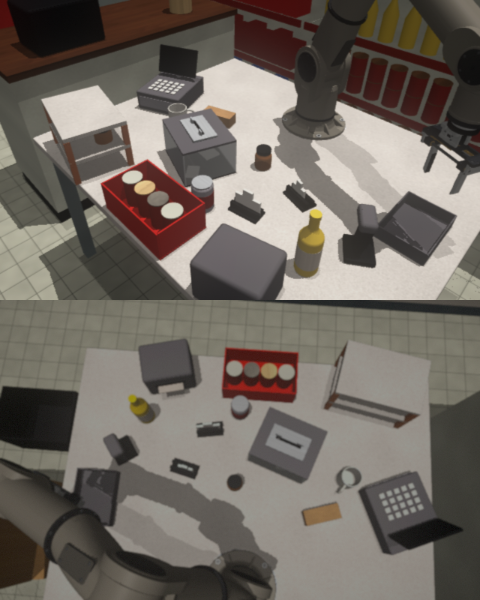

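Run:
```python
from h import *
np.set_printoptions(precision=4,suppress=True)
for c in("scene","top"):
    im,d=cams.grab_frame(c);P=cloud(c,d)
    m=(d>0)&(abs(P[...,0]-.62)<.05)&(abs(P[...,1]-.178)<.08)
    tab=P[m&(P[...,2]>.076)]; bod=P[m&(P[...,2]>.04)&(P[...,2]<.066)]
    for n,p in(("tab",tab),("body",bod)):
        if len(p)>5:
            (cx,cy),(w,h),a=cv2.minAreaRect(p[:,:2].astype(np.float32)); print(c,n,len(p),p.min(0),p.max(0),np.median(p,0),(cx,cy),(w,h),a)
    m=(d>0)&(abs(P[...,0]-.555)<.1)&(abs(P[...,1]+.137)<.12)
    for lo,hi in((.143,.155),(.1555,.162),(.166,.185)):
        p=P[m&(P[...,2]>lo)&(P[...,2]<hi)]
        if len(p)>5: print(c,lo,len(p),cv2.minAreaRect(p[:,:2].astype(np.float32)),np.median(p,0))
    if c=="top":save("b.png",im[130:270,250:470],3.5)
```

```text
scene tab 125 [0.6091 0.1571 0.076 ] [0.6249 0.1948 0.0984] [0.6194 0.1776 0.09  ] (0.6175754070281982, 0.1757338047027588) (0.012880664318799973, 0.03800341486930847) 7.005759239196777
scene body 271 [0.6036 0.13   0.0402] [0.6315 0.2245 0.0659] [0.6205 0.1791 0.0529] (0.6170989871025085, 0.1766076236963272) (0.015562514774501324, 0.0953788012266159) 8.521835327148438
scene 0.143 2183 ((0.5550759434700012, -0.13686418533325195), (0.23938164114952087, 0.19905804097652435), 89.3299560546875) [ 0.5802 -0.1152  0.1511]
scene 0.1555 911 ((0.5637875199317932, -0.14967384934425354), (0.18181663751602173, 0.17691285908222198), 62.687435150146484) [ 0.5546 -0.134   0.1591]
scene 0.166 44 ((0.5602390766143799, -0.1409485936164856), (0.1134275496006012, 0.00754210352897644), 69.6240463256836) [ 0.5685 -0.1139  0.1732]
top tab 60 [0.6118 0.1593 0.076 ] [0.6271 0.1944 0.0999] [0.6179 0.178  0.093 ] (0.6191316246986389, 0.17738622426986694) (0.010961244814097881, 0.035708505660295486) 8.799957275390625
top body 83 [0.6073 0.1311 0.0412] [0.6288 0.2235 0.066 ] [0.6156 0.1774 0.0536] (0.6181192994117737, 0.1771879494190216) (0.011364761739969254, 0.09412043541669846) 7.179213523864746
top 0.143 3537 ((0.5550726652145386, -0.1371649205684662), (0.23940575122833252, 0.19987636804580688), 89.51799011230469) [ 0.549  -0.1363  0.1503]
top 0.1555 1250 ((0.5622032880783081, -0.14017151296138763), (0.2350502610206604, 0.18503093719482422), 80.60304260253906) [ 0.5536 -0.1391  0.1584]
top 0.166 49 ((0.5667134523391724, -0.13178478181362152), (0.12403396517038345, 0.04077161103487015), 85.38763427734375) [ 0.5729 -0.1107  0.1727]
```

View pics/b.png

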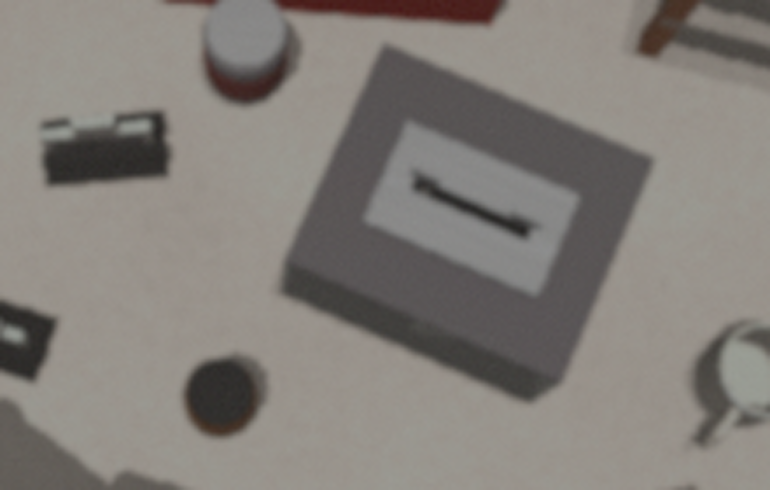

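The top view crop shows the large label at about pixel (100,130), with the small one at lower left. The box is turned by about -24°, the slot runs from (415,180) to (530,232), and its ears are on the upper (world +x) side.

I'll move over the label first and refine from the wrist camera.

```bash
cat >> h.py <<'E'
def go(x,y,z,yaw=None):
    "shift/turn in tool axes to TCP target; yaw = wanted world yaw of tool y (mod 180)"
    o=observe();R=o["orientation"];s=R.T@(np.array([x,y,z])-o["eef_pos"])
    cy=np.degrees(np.arctan2(R[1,1],R[0,1]));tr=None if yaw is None else (cy-yaw+90)%180-90
    print("t",round(o["t"],2),"shift",np.round(s,4),"turn",tr,"yaw",round(cy,2),"F",np.round(o["contact_force"],1),"w",round(o["width"],4),"tcp",np.round(o["eef_pos"],4),"q",np.round(o["q"],0),"tilt",np.round(R[:,2],3))
E
python3 - <<'E'
from h import *
go(.619,.177,.27,8)
# box pose from lid corners, top view
im,d=cams.grab_frame("top");P=cloud("top",d);q=cams.cut_out("box","top")[0]["mask"]
p=P[q&(d>0)&(P[...,2]>.145)&(P[...,2]<.18)]
print(cv2.minAreaRect(p[:,:2].astype(np.float32)))
m=(P[...,2]>.145)&(P[...,2]<.18)&q
g=cv2.cvtColor(im,cv2.COLOR_RGB2GRAY)
e=P[q&(P[...,2]>.168)]; print("ears",len(e),e.mean(0)); print(cv2.minAreaRect(e[:,:2].astype(np.float32)))
pl=(g>125)&q; print("plate",cv2.minAreaRect(P[pl&(P[...,2]>.155)&(P[...,2]<.163)][:,:2].astype(np.float32)), pl.sum())
E
```

```text
t 1.2 shift [-0.4847 -0.2513 -0.0645] turn 56.79866463610432 yaw 64.8 F [ 0.6 -0.2 -0.7] w 0.0937 tcp [0.2874 0.6107 0.2055] q [-73.  24.   4.  92.  -2.  64.  -4.] tilt [-0. -0. -1.]
((0.5549713969230652, -0.1385461688041687), (0.2403738796710968, 0.20262807607650757), 69.96769714355469)
ears 64 [ 0.45032923 -0.08580151  0.62071163]
((0.42155152559280396, -0.045103996992111206), (0.10696139931678772, 0.37275537848472595), 55.60652160644531)
plate ((0.5580339431762695, -0.11389476805925369), (0.20491693913936615, 0.09874188899993896), 77.58854675292969) 1382
```

```bash
python3 -m crank '[[[-0.04,-0.02,-0.05],5],[[-0.09,-0.045,-0.065],15],[[-0.145,-0.075,-0.065],25],[[-0.195,-0.10,-0.065],35],[[-0.245,-0.125,-0.065],40]]'; python3 -c "
from h import *
go(.619,.177,.27,8)"
```

```text
t: 1.92
eef_pos: [0.4568, 0.3918, 0.2708]
orientation: [[-0.415, 0.91, 0.0], [0.91, 0.415, 0.001], [0.0, 0.001, -1.0]]
contact_force: [0.3, 1.2, -0.1]
width: 0.0939
t 1.93 shift [-0.2627  0.0583  0.0007] turn 16.550255692687003 yaw 24.55 F [ 0.3  1.2 -0.1] w 0.0939 tcp [0.4568 0.3918 0.2708] q [-61.  15.  17.  98.  -5.  68. -18.] tilt [ 0.     0.001 -1.   ]
```

```bash
python3 -m crank '[[[-0.06,0.013,0],5],[[-0.115,0.026,0],10],[[-0.17,0.038,0],16.5],[[-0.225,0.05,0],16.5],[[-0.2627,0.058,0],16.5]]'; python3 -m crank '[[[0,0,0],0],[[0,0,0],0]]'
python3 - <<'E'
from h import *
np.set_printoptions(precision=4,suppress=True)
go(.619,.177,.1,8)
i=cams.camera_info("wrist");im,d=cams.grab_frame("wrist");P=cloud("wrist",d,i)
save("c.png",im)
m=(d>0)&(abs(P[...,0]-.62)<.05)&(abs(P[...,1]-.178)<.07)
for n,lo,hi in(("tab",.085,.105),("should",.058,.076),("holder",.022,.036)):
    p=P[m&(P[...,2]>lo)&(P[...,2]<hi)]
    if len(p)>5: print(n,len(p),np.median(p,0),cv2.minAreaRect(p[:,:2].astype(np.float32)))
E
```

```text
t: 2.55
eef_pos: [0.6199, 0.1743, 0.2709]
orientation: [[-0.138, 0.99, 0.001], [0.99, 0.138, 0.0], [0.0, 0.001, -1.0]]
contact_force: [0.3, 0.1, 0.0]
width: 0.0939
t: 2.8
eef_pos: [0.6197, 0.1748, 0.2708]
orientation: [[-0.138, 0.99, 0.001], [0.99, 0.138, 0.0], [0.0, 0.001, -1.0]]
contact_force: [-0.5, 1.2, -0.1]
width: 0.0941
t 2.8 shift [ 0.0023 -0.0005  0.1708] turn -0.05442301412163886 yaw 7.95 F [-0.5  1.2 -0.1] w 0.0941 tcp [0.6197 0.1748 0.2708] q [-42.  20.  27.  93.  -9.  69.  -5.] tilt [ 0.001  0.    -1.   ]
tab 274 [0.6167 0.1758 0.0943] ((0.6170195937156677, 0.17533406615257263), (0.008839820511639118, 0.0362493097782135), 8.079593658447266)
should 353 [0.6142 0.198  0.0684] ((0.6167120933532715, 0.17509593069553375), (0.009287823922932148, 0.09538307785987854), 9.589003562927246)
holder 1593 [0.6169 0.1758 0.0303] ((0.6173524856567383, 0.17185677587985992), (0.03598418086767197, 0.11024798452854156), 9.634209632873535)
```

View pics/c.png

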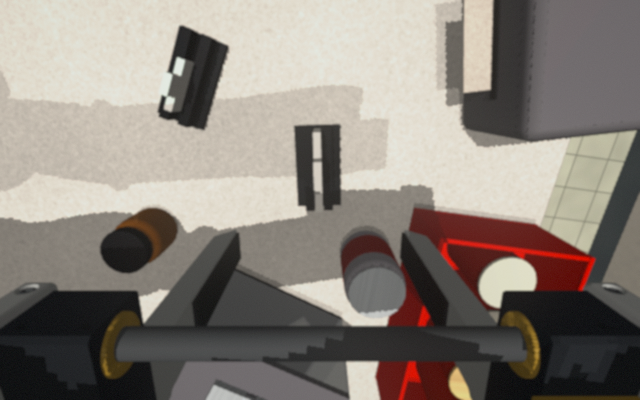

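Straight below sits the large label at (317,160), 95 mm wide by the cloud. The small one is at (180,80). I'll descend and grip.

```bash
python3 -m crank '[[[0.001,-0.0026,0.055],-1.5],[[0.001,-0.0026,0.11],-1.5],[[0.001,-0.0026,0.16],-1.5],[[0.001,-0.0026,0.19],-1.5],[[0.001,-0.0026,0.2028],-1.5]]'; python3 -m crank '[[[0,0,0],0],[[0,0,0],0],[[0,0,0],0],[[0,0,0],0],[[0,0,0],0]]' -0.95 25;python3 -m crank '[[[0,0,0],0],[[0,0,0],0],[[0,0,0],0],[[0,0,0],0]]'; python3 -c "
from h import *
go(.617,.1755,.3,9.5)"
```

```text
t: 3.48
eef_pos: [0.6154, 0.1774, 0.0665]
orientation: [[-0.167, 0.986, -0.002], [0.986, 0.167, 0.0], [0.0, -0.002, -1.0]]
contact_force: [1.1, 0.3, 0.8]
width: 0.0939
t: 4.1
eef_pos: [0.6156, 0.1775, 0.0668]
orientation: [[-0.167, 0.986, -0.001], [0.986, 0.167, 0.001], [0.001, -0.001, -1.0]]
contact_force: [-0.6, 0.3, -0.7]
width: 0.0473
t: 4.6
eef_pos: [0.6156, 0.1775, 0.0668]
orientation: [[-0.167, 0.986, -0.001], [0.986, 0.167, 0.0], [0.001, -0.001, -1.0]]
contact_force: [0.0, 0.6, -0.9]
width: 0.009
t 4.6 shift [-0.002   0.0008 -0.2332] turn 0.11389488684932303 yaw 9.61 F [ 0.   0.6 -0.9] w 0.009 tcp [0.6156 0.1775 0.0668] q [-38.  31.  22. 104. -15.  48.   1.] tilt [-0.001  0.    -1.   ]
```

```bash
python3 -m crank '[[[0,0,-0.02],0],[[0,0,-0.06],0],[[0,0,-0.12],0],[[0,0,-0.18],5],[[0,0,-0.235],14]]'; python3 -c "
from h import *
go(.535,-.195,.32,-20)"
```

```text
t: 5.22
eef_pos: [0.6156, 0.1768, 0.3056]
orientation: [[0.081, 0.997, -0.0], [0.997, -0.081, 0.001], [0.001, -0.0, -1.0]]
contact_force: [0.5, 0.5, -0.6]
width: 0.0089
t 5.22 shift [-0.3771 -0.0502 -0.0149] turn 15.350952693446231 yaw -4.65 F [ 0.5  0.5 -0.6] w 0.0089 tcp [0.6156 0.1768 0.3056] q [-45.  19.  30.  91. -10.  73. -18.] tilt [-0.     0.001 -1.   ]
```

```bash
python3 -m crank '[[[-0.05,-0.007,-0.01],4],[[-0.11,-0.015,-0.015],8],[[-0.17,-0.023,-0.015],12],[[-0.23,-0.031,-0.015],15],[[-0.28,-0.037,-0.015],15]]'; python3 -c "
from h import *
go(.535,-.195,.32,-20)"
```

```text
t: 5.85
eef_pos: [0.5548, -0.1019, 0.3217]
orientation: [[0.338, 0.941, 0.001], [0.941, -0.338, 0.002], [0.002, 0.0, -1.0]]
contact_force: [0.2, 0.2, -1.1]
width: 0.0087
t 5.85 shift [-0.0943  0.0129  0.0015] turn 0.22424202843464514 yaw -19.78 F [ 0.2  0.2 -1.1] w 0.0087 tcp [ 0.5548 -0.1019  0.3217] q [-31.  10.  40. 100.  -7.  73.  -8.] tilt [ 0.001  0.002 -1.   ]
```

```bash
python3 -m crank '[[[-0.05,0.007,0],0],[[-0.085,0.012,0],0],[[-0.094,0.013,0],0],[[-0.094,0.013,0],0]]'
python3 - <<'E'
from h import *
np.set_printoptions(precision=4,suppress=True)
go(.555,-.1385,.32,-20)
i=cams.camera_info("wrist");im,d=cams.grab_frame("wrist");P=cloud("wrist",d,i)
save("d.png",im); np.savez("d.npz",P=P,im=im,d=d)
m=(d>0)&(np.hypot(P[...,0]-.555,P[...,1]+.1385)<.17)
for n,lo,hi in(("lid",.145,.154),("plate",.155,.162),("ears",.167,.18)):
    p=P[m&(P[...,2]>lo)&(P[...,2]<hi)]
    if len(p)>5: print(n,len(p),np.median(p,0),cv2.minAreaRect(p[:,:2].astype(np.float32)))
E
```

```text
t: 6.35
eef_pos: [0.5351, -0.1947, 0.3221]
orientation: [[0.339, 0.941, 0.001], [0.941, -0.339, 0.003], [0.003, 0.0, -1.0]]
contact_force: [0.4, -0.2, -0.8]
width: 0.0091
t 6.35 shift [ 0.0597 -0.0003  0.0023] turn 0.1789539415088086 yaw -19.82 F [ 0.4 -0.2 -0.8] w 0.0091 tcp [ 0.5351 -0.1947  0.3221] q [-23.  11.  43.  99.  -8.  73.   2.] tilt [ 0.001  0.003 -1.   ]
lid 31455 [ 0.5652 -0.1173  0.1504] ((0.5519147515296936, -0.14211493730545044), (0.23852039873600006, 0.20070074498653412), 69.9896240234375)
plate 11600 [ 0.554  -0.1319  0.1584] ((0.5511040687561035, -0.14064103364944458), (0.15062250196933746, 0.0902291014790535), 69.98993682861328)
ears 161 [ 0.5736 -0.1019  0.1745] ((0.5628844499588013, -0.13341236114501953), (0.09047137200832367, 0.004670340102165937), 70.22872924804688)
```

View pics/d.png

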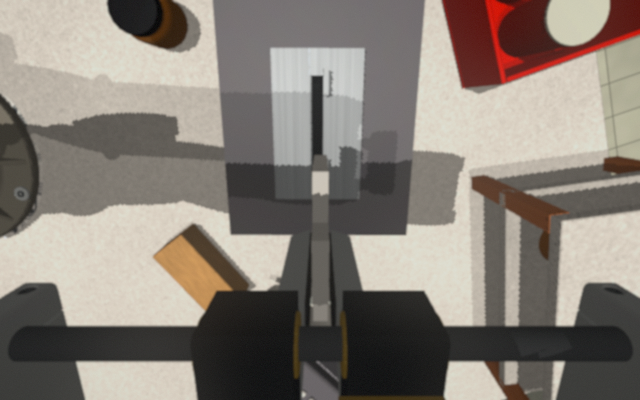

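The slot shows as a dark strip at columns 312–322, rows 76–155, with its near end hidden by the held label (col 320, rows 155–200). An ear is visible at (330,83). I'll measure slot and held label in this same frame.

Run:
```python
from h import *
np.set_printoptions(precision=4,suppress=True)
z=np.load("d.npz");P,im,d=z["P"],z["im"],z["d"]
a=np.radians(-20);E=np.array([[np.cos(a),np.sin(a)],[-np.sin(a),np.cos(a)]])
B=P[...,:2]@E.T   # box axes
o=observe();tb=E@o["eef_pos"][:2];print("tcp box axes",tb)
def st(n,m):
    b=B[m];print(n,m.sum(),"x",np.percentile(b[:,0],[1,50,99]),"y",np.percentile(b[:,1],[1,50,99]),"z",np.percentile(P[m][:,2],[1,50,99])) if m.sum() else print(n,0)
Z=P[...,2];v=d>0
near=v&(abs(B[...,0]-tb[0])<.012)&(abs(B[...,1]-tb[1])<.07)
st("lab z>.25",near&(Z>.25)&(Z<.34))
st("shoulder",near&(Z>.316)&(Z<.33))
st("bodyedge",near&(Z>.26)&(Z<.31)&(B[...,1]>tb[1]+.03))
pl=v&(abs(Z-.1585)<.004)&(np.hypot(P[...,0]-.551,P[...,1]+.14)<.12); st("plate",pl)
st("ears",v&(Z>.167)&(Z<.18)&(np.hypot(P[...,0]-.56,P[...,1]+.135)<.08))
# slot gap: project dark pixels on plate height by rays
i=cams.camera_info("wrist");K,R,t=map(np.array,(i["K"],i["R"],i["t"]));c=-R.T@t
vv,uu=np.mgrid[:400,:640];ray=np.stack([(uu-K[0,2])/K[0,0],(vv-K[1,2])/K[1,1],np.ones(uu.shape)],-1)@R
X=c+ray*((.158-c[2])/ray[...,2])[...,None];Bx=X[...,:2]@E.T
g=cv2.cvtColor(im,cv2.COLOR_RGB2GRAY)
w=np.zeros_like(v);w[60:150,295:345]=1
st2=w&(g<60);b=Bx[st2];print("slot",st2.sum(),np.percentile(b[:,0],[2,50,98]),np.percentile(b[:,1],[2,98,100]))
for r in(80,110,130): print(r,g[r,300:345:1])
save("e.png",im[50:260,260:400],4*.7)
```

```text
tcp box axes [0.5694 0.001 ]
lab z>.25 1770 x [0.5584 0.5694 0.5803] y [-0.049   0.0224  0.0454] z [0.2691 0.324  0.3395]
shoulder 1254 x [0.5605 0.5694 0.5786] y [-0.0493  0.0241  0.0452] z [0.3186 0.3239 0.3295]
bodyedge 174 x [0.5647 0.5694 0.5736] y [0.0449 0.0452 0.0455] z [0.2633 0.2894 0.3099]
plate 11606 x [0.5218 0.5597 0.6102] y [-0.0168  0.0657  0.1306] z [0.1565 0.1584 0.1601]
ears 161 x [0.5721 0.5741 0.5767] y [0.0235 0.1001 0.1123] z [0.1726 0.1745 0.1758]
slot 657 [0.5623 0.5664 0.5705] [0.0365 0.1047 0.1057]
80 [205 204 202 203 203 202 201 201 199 189 163 119  73  47  39  42  41  43
  44  46  42  51  96 157 195 204 203 199 180 151 131 142 167 188 202 203
 202 201 201 203 205 204 206 206 203]
110 [174 174 173 173 174 173 173 172 169 163 139 103  63  44  41  41  40  41
  43  41  41  49  88 134 164 172 173 174 172 170 171 170 172 173 173 170
 169 169 171 173 173 176 174 173 170]
130 [174 173 172 173 174 174 175 173 173 165 144 109  72  46  36  38  39  39
  39  36  39  50  90 135 161 169 170 170 171 170 168 167 170 170 171 167
 165 169 171 172 173 173 173 169 165]
```

View pics/e.png

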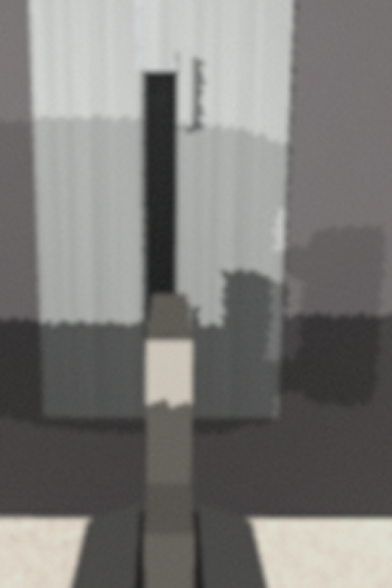

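```bash
python3 -m crank '[[[0.03,-0.003,0.0],0.2],[[0.058,-0.0055,0.03],0.2],[[0.058,-0.0055,0.06],0.2],[[0.058,-0.0055,0.08],0.2],[[0.058,-0.0055,0.085],0.2]]' - 40; python3 -m crank '[[[0,0,0],0],[[0,0,0],0]]'
python3 - <<'E'
from h import *
np.set_printoptions(precision=4,suppress=True)
a=np.radians(-20);E=np.array([[np.cos(a),np.sin(a)],[-np.sin(a),np.cos(a)]])
go(.555,-.1385,.222,-20);o=observe();print("tcp box",E@o["eef_pos"][:2],"F box",E@o["contact_force"][:2])
E
```

```text
t: 7.02
eef_pos: [0.5497, -0.1355, 0.2362]
orientation: [[0.339, 0.941, -0.001], [0.941, -0.339, 0.003], [0.003, -0.002, -1.0]]
contact_force: [-0.1, -0.0, -0.2]
width: 0.0089
t: 7.28
eef_pos: [0.5502, -0.1351, 0.2369]
orientation: [[0.339, 0.941, 0.0], [0.941, -0.339, 0.003], [0.003, -0.001, -1.0]]
contact_force: [0.2, 0.9, 0.1]
width: 0.0089
t 7.28 shift [-0.0016  0.0057  0.0149] turn 0.2073535919438001 yaw -19.79 F [0.2 0.9 0.1] w 0.0089 tcp [ 0.5502 -0.1351  0.2369] q [-26.  15.  41. 106. -11.  63.  -1.] tilt [ 0.     0.003 -1.   ]
tcp box [0.5632 0.0612] F box [-0.1006  0.9692]
```

```bash
python3 -m crank '[[[-0.002,0,0.008],0.4],[[-0.002,0,0.013],0.4],[[-0.002,0,0.015],0.4],[[-0.002,0,0.015],0.4]]'
cat > s.py <<'E'
from h import *
a=np.radians(-20);E=np.array([[np.cos(a),np.sin(a)],[-np.sin(a),np.cos(a)]])
go(.555,-.1385,.222,-20);o=observe();print("tcp box",np.round(E@o["eef_pos"][:2],4),"F box",np.round(E@o["contact_force"][:2],1),o["contact_force"][2].round(1),"torq",np.round(o["ft_torque"],2))
E
python3 s.py;  python3 -m crank '[[[0,0.001,0],0],[[0,0.002,0],0],[[0,0.003,0],0],[[0,0.003,0],0]]'; python3 s.py
```

```text
t: 7.78
eef_pos: [0.5494, -0.137, 0.2218]
orientation: [[0.345, 0.939, -0.0], [0.939, -0.345, 0.003], [0.003, -0.001, -1.0]]
contact_force: [0.5, -0.3, -2.0]
width: 0.0088
t 7.78 shift [ 0.0005  0.0058 -0.0002] turn -0.1943176139462679 yaw -20.19 F [ 0.5 -0.3 -2. ] w 0.0088 tcp [ 0.5494 -0.137   0.2218] q [-26.  16.  40. 107. -12.  61.  -1.] tilt [-0.     0.003 -1.   ]
tcp box [0.5631 0.0592] F box [ 0.5 -0.1] -2.0 torq [-0.09  0.08 -0.02]
t: 8.28
eef_pos: [0.5523, -0.138, 0.2218]
orientation: [[0.345, 0.939, 0.0], [0.939, -0.345, 0.003], [0.003, -0.001, -1.0]]
contact_force: [-0.3, 0.5, -0.9]
width: 0.0085
t 8.28 shift [ 0.0005  0.0027 -0.0002] turn -0.19776829546060526 yaw -20.2 F [-0.3  0.5 -0.9] w 0.0085 tcp [ 0.5523 -0.138   0.2218] q [-25.  16.  40. 106. -12.  62.  -0.] tilt [ 0.     0.003 -1.   ]
tcp box [0.5662 0.0592] F box [-0.4  0.4] -0.9 torq [-0.1   0.06  0.01]
```

```bash
for i in 1 2 3; do python3 -m crank '[[[0,0.0007,0],0],[[0,0.0007,0],0]]' >/dev/null; python3 s.py | tail -1; done
```

```text
tcp box [0.567  0.0592] F box [-0.2 -0.3] 0.3 torq [-0.04  0.11 -0.01]
tcp box [0.5676 0.0592] F box [-0.9 -0.1] -0.6 torq [0.   0.29 0.05]
tcp box [0.5679 0.0592] F box [-3.9  0.2] 0.9 torq [0.41 1.34 0.05]
```

Fence contact at box x ≈ 0.5675, so the slot centre is about 0.566, which agrees with the camera. I'll ease back and descend gently.

```bash
python3 -m crank '[[[0,-0.0015,0],0],[[0,-0.0015,0],0],[[0,-0.0015,0],0]]'>/dev/null; python3 s.py|tail -1; for i in 1 2 3; do python3 -m crank '[[[0,0,0.002],0],[[0,0,0.004],0],[[0,0,0.004],0]]' |grep pos; python3 s.py | tail -1; done
```

```text
tcp box [0.5665 0.0592] F box [0.2 1. ] -1.1 torq [-0.07  0.07 -0.03]
eef_pos: [0.5525, -0.1381, 0.2175]
tcp box [0.5664 0.0592] F box [0.5 0.4] -1.0 torq [-0.08  0.02 -0.  ]
eef_pos: [0.5524, -0.1381, 0.2133]
tcp box [0.5664 0.0592] F box [0.1 0.4] -0.6 torq [-0.09  0.07 -0.01]
eef_pos: [0.5523, -0.138, 0.2091]
tcp box [0.5662 0.0592] F box [0.1 0. ] -1.1 torq [-0.07  0.12  0.02]
```

```bash
for i in 1 2 3 4; do python3 -m crank '[[[0,0,0.0025],0],[[0,0,0.005],0],[[0,0,0.005],0]]' |grep pos; python3 s.py | tail -1; done
```

```text
eef_pos: [0.5524, -0.1381, 0.2041]
tcp box [0.5663 0.0591] F box [ 0.5 -0. ] -0.8 torq [-0.22 -0.07  0.  ]
eef_pos: [0.5528, -0.1382, 0.1993]
tcp box [0.5667 0.0592] F box [ 1.6 -0.7] 1.0 torq [-0.35 -0.37 -0.01]
eef_pos: [0.5527, -0.1382, 0.1939]
tcp box [0.5666 0.0592] F box [2.8 0.3] -2.0 torq [-0.37 -0.38 -0.01]
eef_pos: [0.5525, -0.1381, 0.1886]
tcp box [0.5664 0.0592] F box [ 1.3 -0.7] -2.1 torq [-0.33 -0.31 -0.05]
```

```bash
for i in 1 2 3; do python3 -m crank '[[[0,0.0002,0.0035],0],[[0,0.0002,0.007],0],[[0,0.0002,0.007],0]]' |grep pos; python3 s.py | tail -1; done
python3 - <<'E'
from h import *
im,d=cams.grab_frame("scene");save("f.png",im[100:260,180:360],3.5)
E
```

```text
eef_pos: [0.5525, -0.1381, 0.1811]
tcp box [0.5664 0.0592] F box [2.9 0.2] -4.7 torq [-0.45 -0.42  0.07]
eef_pos: [0.5525, -0.1382, 0.1736]
tcp box [0.5665 0.0591] F box [2.6 0.7] -5.3 torq [-0.34 -0.48  0.01]
eef_pos: [0.5525, -0.1382, 0.1662]
tcp box [0.5665 0.0591] F box [2.8 0.5] -4.3 torq [-0.36 -0.47 -0.  ]
```

View pics/f.png

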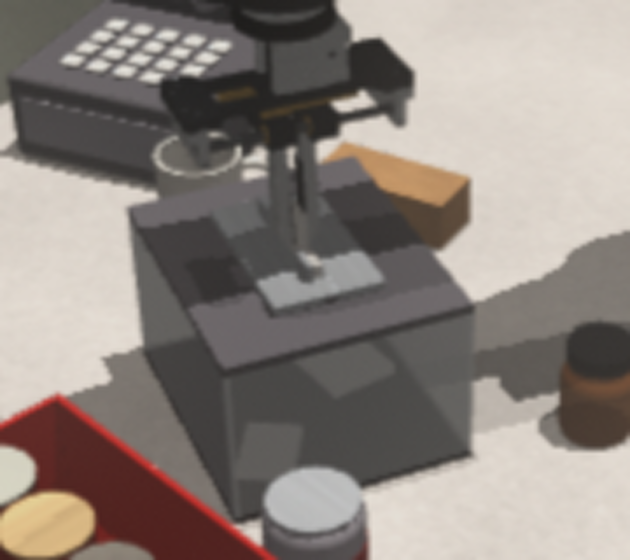

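The label (visible through the clear side) is well through the slot. Next: down a little more, release, rise, close, and push on the tab top.

```bash
python3 -m crank '[[[0,0,0.003],0],[[0,0,0.003],0]]' |grep pos; python3 s.py | tail -1; python3 -m crank '[[[0,0,0],0],[[0,0,0],0],[[0,0,0],0],[[0,0,0],0]]' -0.4 |grep -E "pos|width"; python3 -m crank '[[[0,0,-0.01],0],[[-0.003,0,-0.03],0],[[-0.003,0,-0.045],0],[[-0.003,0,-0.045],0]]'; python3 s.py|tail -1; python3 -m crank '[[[0,0,0],0],[[0,0,0],0],[[0,0,0],0],[[0,0,0],0],[[0,0,0],0]]' -1 20|grep -E "pos|width"; python3 s.py|tail -1
python3 - <<'E'
from h import *
i=cams.camera_info("wrist");im,d=cams.grab_frame("wrist");P=cloud("wrist",d,i)
o=observe();m=(d>0)&(np.hypot(P[...,0]-o["eef_pos"][0],P[...,1]-o["eef_pos"][1])<.06)&(P[...,2]>.176)&(P[...,2]<.2)
print(m.sum(),np.median(P[m],0) if m.any() else 0)
save("g.png",im)
E
```

```text
eef_pos: [0.5525, -0.1382, 0.163]
tcp box [0.5664 0.0591] F box [ 1.9 -0.8] -2.6 torq [-0.3  -0.45 -0.02]
eef_pos: [0.5524, -0.1382, 0.163]
width: 0.0283
t: 14.45
eef_pos: [0.5522, -0.1411, 0.2092]
orientation: [[0.345, 0.939, -0.001], [0.939, -0.345, 0.003], [0.002, -0.002, -1.0]]
contact_force: [0.4, -0.0, -0.6]
width: 0.028
tcp box [0.5672 0.0563] F box [0.4 0.1] -0.6 torq [ 0.01  0.07 -0.  ]
eef_pos: [0.5522, -0.1411, 0.2091]
width: 0.0007
tcp box [0.5672 0.0563] F box [0.3 0.2] 0.5 torq [-0.06  0.05 -0.02]
428 [ 0.55563652 -0.12913333  0.19025587]
```

View pics/g.png

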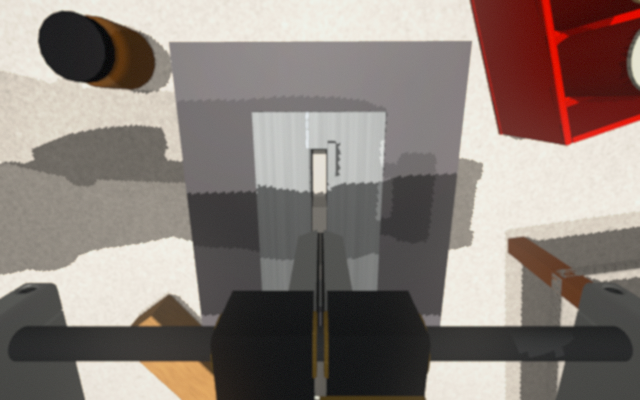

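The label stands in the slot: shoulder at (319,175), tab behind it with its top at z 0.190. Fingers are closed above it, so I push down in small steps.

```bash
python3 -m crank '[[[0,-0.0007,0.01],0],[[0,-0.0007,0.016],0],[[0,-0.0007,0.016],0]]' |grep pos; python3 s.py|tail -1; for i in 1 2 3 4; do python3 -m crank '[[[0,0,0.002],0],[[0,0,0.004],0],[[0,0,0.0045],0]]' |grep pos; python3 s.py | tail -1; done
```

```text
eef_pos: [0.5511, -0.1408, 0.1924]
tcp box [0.566  0.0562] F box [0.  0.4] 0.6 torq [-0.05  0.06  0.02]
eef_pos: [0.5513, -0.1408, 0.1881]
tcp box [0.5662 0.0562] F box [ 0.1 -0.7] 3.5 torq [-0.07  0.12  0.02]
eef_pos: [0.5513, -0.1408, 0.1834]
tcp box [0.5662 0.0562] F box [-0.4 -0.7] 4.5 torq [-0.09  0.11  0.02]
eef_pos: [0.5512, -0.1408, 0.1787]
tcp box [0.5661 0.0562] F box [-0.3 -0.1] 4.5 torq [-0.08  0.12 -0.04]
eef_pos: [0.5511, -0.1407, 0.1741]
tcp box [0.566  0.0562] F box [-0.   0.1] 4.3 torq [-0.07  0.08  0.02]
```

```bash
for i in 1 2 3; do python3 -m crank '[[[0,0,0.002],0],[[0,0,0.004],0],[[0,0,0.004],0]]' |grep pos; python3 s.py | tail -1; done
```

```text
eef_pos: [0.5509, -0.1407, 0.1698]
tcp box [0.5658 0.0562] F box [-0.1  0. ] 0.9 torq [-0.08  0.06 -0.03]
eef_pos: [0.5505, -0.1406, 0.1654]
tcp box [0.5654 0.0562] F box [-0.8  0. ] -0.1 torq [-0.08  0.07 -0.  ]
eef_pos: [0.5504, -0.1406, 0.1612]
tcp box [0.5653 0.0562] F box [-0.3 -0.4] -0.1 torq [-0.04  0.08  0.02]
```

Force fell to zero, so it appears to have dropped. I'll retreat and check.

```bash
python3 -m crank '[[[0,0,-0.04],0],[[0,0,-0.09],0],[[0,0,-0.14],0],[[-0.03,0,-0.15],0],[[-0.08,0,-0.15],0]]'|grep pos; python3 -m crank '[[[0,0,0],0],[[0,0,0],0],[[0,0,0],0]]'|grep t:
python3 - <<'E'
from h import *
im,d=cams.grab_frame("scene");w,_=cams.grab_frame("wrist")
save("i.png",np.vstack([cv2.resize(im[90:300,160:440],(700,525))[:,:], ]) );save("j.png",w)
E
```

```text
eef_pos: [0.5242, -0.2156, 0.3122]
t: 19.12
```

View pics/i.png

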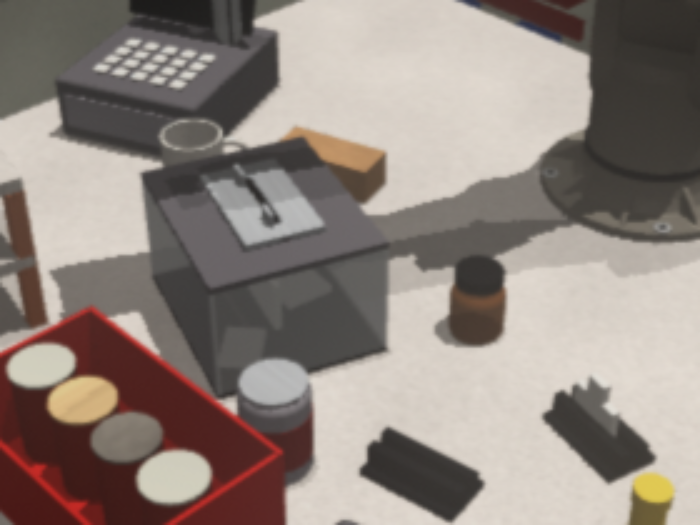

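View pics/j.png

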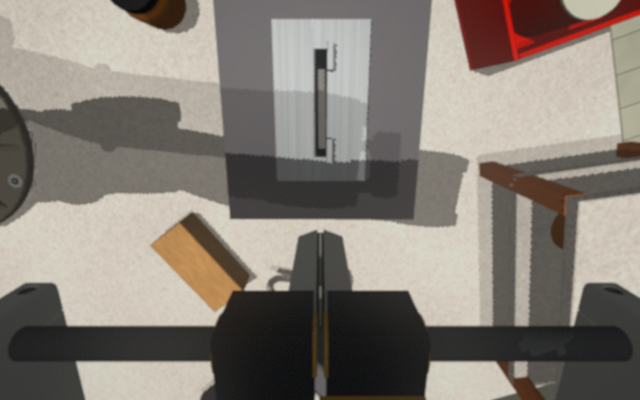

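Scene: the large label's holder is empty, the small label is still in its holder, and the slot has nothing protruding. The wrist view shows something grey in the slot (320,110), so I'll check its depth.

Run:
```python
from h import *
np.set_printoptions(precision=3,suppress=True)
i=cams.camera_info("wrist");w,d=cams.grab_frame("wrist");P=cloud("wrist",d,i)
for r in(55,75,90,105,120,140): print(r,d[r,312:330],P[r,317:324,2])
m=(d>0)&(P[...,2]<.14);m[:45]=0;m[160:]=0;m[:,:312]=0;m[:,328:]=0
print(m.sum(),np.percentile(P[m],[2,50,98],axis=0))
go(.5,0,.3)
```

```text
55 [0.31  0.311 0.313 0.45  0.323 0.321 0.323 0.322 0.323 0.322 0.323 0.323
 0.322 0.451 0.325 0.294 0.294 0.295] [0.146 0.143 0.145 0.143 0.144 0.144 0.144]
75 [0.314 0.314 0.316 0.457 0.458 0.4   0.401 0.402 0.401 0.4   0.401 0.401
 0.402 0.456 0.325 0.314 0.314 0.313] [0.067 0.066 0.065 0.066 0.066 0.066 0.066]
90 [0.317 0.318 0.319 0.463 0.462 0.415 0.407 0.405 0.405 0.406 0.403 0.405
 0.405 0.463 0.32  0.317 0.318 0.317] [0.056 0.065 0.067 0.067 0.065 0.068 0.066]
105 [0.323 0.321 0.322 0.467 0.467 0.469 0.385 0.387 0.386 0.385 0.384 0.386
 0.386 0.469 0.322 0.322 0.321 0.322] [0.005 0.093 0.091 0.091 0.092 0.093 0.092]
120 [0.325 0.324 0.326 0.475 0.474 0.473 0.39  0.391 0.39  0.39  0.39  0.389
 0.39  0.474 0.325 0.327 0.326 0.325] [0.007 0.092 0.092 0.092 0.092 0.092 0.094]
140 [0.33  0.33  0.332 0.481 0.481 0.482 0.42  0.421 0.422 0.422 0.422 0.422
 0.422 0.48  0.316 0.314 0.315 0.315] [0.005 0.069 0.067 0.067 0.067 0.066 0.066]
1028 [[ 0.527 -0.196  0.005]
 [ 0.552 -0.139  0.066]
 [ 0.575 -0.083  0.094]]
t 19.27 shift [ 0.194 -0.096  0.013] turn None yaw -19.93 F [-0.4 -0.1 -0.5] w 0.0005 tcp [ 0.524 -0.215  0.312] q [-22.  12.  44. 100.  -9.  72.   5.] tilt [-0.002  0.003 -1.   ]
```

```bash
python3 -c "
from plant import workorder
print(workorder.hand_in())"
```

```text
the job is handed in; nothing more can be done
None
```

The large label is inside the returns box, and I handed the job in at about 19 s. I gripped it by its tab and found the slot with the wrist camera. A light press on the fence (about 4 N) then put it within half a millimetre of the camera's estimate. I lowered the label through the slot, let go, and pushed the tab down with closed fingers at no more than about 5 N until the force fell to zero.

**Label in the box:** after I backed off, wrist depth put the tab top at z ≈ 0.092 and the shoulders at 0.066. That means it is standing on the box floor, clear of the catches.

**Rest of the counter:** the last scene view shows the large holder empty and the small label in its holder. The can, jar, carton and mug look undisturbed. The oil bottle was only partly in that view, and its position wasn't re-measured.

**Robot:** it stopped at z ≈ 0.31, holding and touching nothing.

**One oddity:** while the gripped label was being lowered, the force reading showed a steady downward pull of up to about 5 N and about 3 N sideways. I took this to be catch friction and light contact with the slot wall, both well under the 20 N limit. None of the final checks disagreed.

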